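# Shut and pin a hinged mug mould, and hold it squeezed

## Task

Swing the open half of the hinged mug mould fully shut, then push the long pin (the one that stands taller in the drilled block) down through the three steel lugs until its head sits on the top lug. Then take the two upright wooden tabs on top of the mould between the fingers and squeeze them together; finish while still squeezing, without letting go. Leave the short pin, the mug and the brush where they are.

Things in the scene. Friction and masses are not known exactly. Their poses are not given: they have to be found in the camera images.
- mould: Mould's board, fixed to the bench, 120 x 280 x 15 mm; origin: centre of its underside; z up. Two wood-and-plaster halves stand on it, each 45 mm thick, 160 mm long, tops 95 mm above the bench, round 60 mm cavity. The shut seam is the plane x = 0. The far half (+x) is fixed; the near half (-x) swings on an upright hinge at the +y end. Steel pin lugs stick out at the -y end.
- far_half: Fixed half with two lugs, 36 mm wide, 10 mm thick, tops 95 and 45 mm above the bench; the swinging half's like lug (top at 70 mm) comes between them. Holes are 13 mm, in line when shut. Its upright tab: 14 mm thick (x 0 to 14 mm in the mould frame), 30 mm long (y -60 to -30 mm), 95 to 135 mm above the bench. Its frame is the mould's frame.
- leaf (a joint): Opening angle of the swinging half (rad): 0 fully shut against a stop, up to 1.4 open, out to the mould's -x side. Seen from above it shuts counter-clockwise. The hinge has friction (0.15 N m, about 1.2 N at the tab) and no spring: the half stays where it is left.
- leaf_tab (a point): Centre of the swinging half's upright wooden tab, 14 mm thick (across the half), 40 mm long (along it), 40 mm tall; centre 115 mm, foot 95 mm above the bench; 131 mm from the hinge along the half. Shut, it lies at x -7, y -45 mm in the mould frame. Its frame turns with the half: y along it towards the hinge, z up, -x its outer side.
- hinge (a point): On the upright hinge axis, 115 mm above the bench, at x = 0, y = +86 mm in the mould frame.
- hole (a point): Centre of the mouth of the hole in the top lug, 95 mm above the bench, at x = 0, y = -110 mm in the mould frame; z up. The hole is 13 mm wide. The pin goes straight down, 60 mm from here to the underside of the lowest lug.
- seam (a point): On the shut seam, midway between the two tabs when shut, half-way up them (115 mm above the bench, 20 mm above the halves' tops). Same axes as the mould. Shut, the two tabs together are 28 mm across along x here.
- rack: Drilled wooden block fixed to the bench, 60 x 150 x 50 mm; origin at the centre of its underside; z up. Two holes, 11 mm wide and 40 mm deep, at y = +48 and -48 mm, in which the two pins stand, in either order.
- long_pin_head (a point): Centre of the head of the long pin: upright steel shaft 10 mm thick and 70 mm long with a tapered tip, under a round wooden head 24 mm wide and 36 mm tall. The underside of the head is 18 mm below this point, the tip 88 mm below; z runs along the pin, up. In the block its head centre is 98 mm above the bench. Mass about 70 g.
- short_pin_head (a point): Centre of the head of the short pin, which has the same head and a shaft of only 44 mm; in the block its head centre is 72 mm above the bench. Not used, to be left alone.
- mug: Terracotta mug, 76 mm across, 85 mm tall, handle to its own +y; origin at the centre of its foot. To be left alone.
- brush: Brush lying on the bench. To be left alone.

How it is judged:
By the outcome, as a careful person would: the job done as asked, in the order asked, and still so for the second after the job is handed in, while the arm keeps its last pose, push and grip.
It also fails if it takes over 61 s, if anything falls off the work surface, if the arm or the gripper's body presses on something with over 40 N, if the wrist force passes 120 N, or if a joint passes its speed limit or range.

## Robot

A 6-joint arm with a two-finger parallel gripper is mounted at the origin on the work surface. World frame = base frame: x ahead of the robot, y to its left, z up, the work surface at z = 0. Lengths are in m, angles in rad, forces in N, time in s.
With the tool pointing down it reaches from about 0.375 to 0.9 m from the base axis. Payload 3.1 kg.
Tool frame: the origin (TCP) lies at the very end of the fingers, on their centre line; the grasp point (between the pads) lies 19 mm behind it (hold_point_z is the distance from the TCP to the grasp point, in m); z points along the fingers, x is the direction in which the jaws open and shut, and the axes are right-handed (so a half turn about z gives the same grasp; the last joint's range is limited). The gripper opens to 87 mm and grips with 3 to 60 N. Pads are 19 mm wide; open, the fingers measure 117 mm over their backs; the gripper's body (75 mm by 190 mm) begins 51 mm behind the grasp point.
Start: joints at [-1.353, 0.527, 1.433, -0, 1.181, -0.178], TCP at [0.241, -0.577, 0.223] pointing down, gripper open.
Joint ranges: [-3.08, 3.08], [-0.75, 2.2], [0.22, 2.44], [-1.43, 4.57], [0, 2.65], [-2.85, 2.85]. Speed limits (rad/s): [2.79, 2.79, 3.14, 3.14, 3.14, 3.14].

## Interface

Orientations are given as a unit quaternion [x, y, z, w].
In Python, from rig import * gives the robot as it stands.
- The arm moves only by the tool carry_out, never from a script. Its argument "deltas" is a list of rows, each a list of 7 numbers: the closure, from -1 (fully open) to 1 (shut), then the shift along the tool's x, y, z in units of 25 mm (1.0 is 25 mm), then the turn, a rotation vector about the tool's x, y, z in degrees. In form: [[jaw, x, y, z, rx, ry, rz], ...]. A call has 1 to 8 rows; each row is the pose to reach, as a shift and turn from the pose commanded when the call began, along the tool's axes at that moment; what a row does not reach only later rows make up. A row lasts 1/10 s, in which the tool goes at most 50 mm and 8.59 degrees, less where a joint would pass 70% of its speed; a pose out of reach is approached as far as the arm can. A call with a gripper value outside its range is refused whole. The fingers move at their own pace and stop on an object; "force" is the grip in N (left out, the last holds). Time passes only in rows, so rows that repeat a pose let the fingers close. It gives the time, the measured TCP pose, the force and the opening at its end, in the units of the state.
- get_obs(): the state, without advancing time (a new reading comes with each control period).
- camera(name): name is "scene" or "side" or "wrist"; returns (picture, depth): 384x512x3 uint8, red, green, blue; 384x512 float32, m along the optical axis (not along the pixel's ray), 0 where there is no reading.
- camera_info(name): a dict with "mtx" (3x3 intrinsics, pixels), "origin" and "rotation" of the camera in the world. Camera axes: x right, y down, z forward; pixel columns grow to the right and rows downward; lengths in m; the calibration is good to about 2 mm. A picture is of the moment at which its call begins: read the wrist's pose just before it. camera_info takes no time and is no camera call; for the wrist camera it gives the pose at the moment of the call.
- hand_in(): hands the job in, once; it reports no verdict.
Trained networks look in the newest picture that a camera, given by its name, has taken for a name from the list of things; names that differ only in an ending like _2 or _b are one class to them, and where a whole thing is asked for, a point or a joint stands for the part that bears it (a point fixed in the world has none). Each returns a list of dicts, best first, with "score" (0 to 1); they miss things now and then, are a little off and sometimes report something else, mostly with a low value. They report only what shows in the picture. A call takes as long as a camera call.
- spot_in(camera, target): "pixel" ([row, column] in pixels, amid what is visible of it).
The state is a dict: "time": time; "q": joint angles; "joint_velocities": joint speeds; "joint_torque": joint torques, N m; "position": TCP position; "tool_rot": TCP orientation; "ft_force": force on the tool from outside, world axes, zero at the start; "moment": the same for the moment, N m; "grip_width": finger opening in m.
Only numpy, scipy, OpenCV 4.12 (cv2) and the standard library are available. Lean on these libraries where they do the work, as an engineer would, in place of code of your own. Each camera call takes 0.05 s, during which the arm holds its last target.

## Working session

There is one attempt and no reset: what is moved stays moved. The work goes in short steps, Python scripts to look and compute and a tool call to move; the robot and the scene stay as the last step left them, time stands still between calls to the robot, and variables do not carry over. Pictures are saved under pics/ and viewed, and the job is handed in when it is done.

Besides the shell and the picture viewer there is one more tool, called after ">>>" as name(argument=value, ...) on one line, values as JSON. carry_out: Moves the arm, as the interface text tells. Its arguments: {"type":"object","properties":{"deltas":{"type":"array"},"force":{"type":"number"}},"required":["deltas"]}

```bash
mkdir -p pics; ls; python3 - <<'E'
from rig import *
import cv2
o=get_obs(); print({k:o[k] for k in('time','q','position','tool_rot','ft_force','grip_width')})
for n in('scene','side'):
    p,d=camera(n); cv2.imwrite(f'pics/{n}0.png',p[:,:,::-1]); i=camera_info(n); print(n,i)
    for t in('mould','leaf_tab','hinge','rack','long_pin_head','short_pin_head','mug','brush','far_half'):
        try: print(t,[(r['pixel'],round(r['score'],2)) for r in spot_in(n,t)][:3])
        except Exception as e: print(t,e)
E
```

```text
pics
{'time': 0.0, 'q': array([-1.35351067e+00,  5.28450019e-01,  1.43388683e+00,  2.89595958e-06,
        1.18142959e+00, -1.78463031e-01]), 'position': array([ 0.24082536, -0.57594341,  0.2215865 ]), 'tool_rot': array([ 8.32314984e-01, -5.54301890e-01, -7.82395277e-04, -7.54453267e-04]), 'ft_force': array([-0.05508514,  0.94685374, -0.59772611]), 'grip_width': 0.0870315328574324}
scene {'mtx': array([[390.43575201,   0.        , 255.47027994],
       [  0.        , 390.43575201, 190.21546255],
       [  0.        ,   0.        ,   1.        ]]), 'origin': array([ 1.15696761, -0.37106135,  0.97012113]), 'rotation': array([ 0.83361954,  0.43312697, -0.15365181, -0.30638312])}
mould [([198.5, 279.1], 0.7)]
leaf_tab [([175.8, 280.1], 0.67)]
hinge [([202.9, 276.9], 0.63)]
rack [([161.5, 339.1], 0.48)]
long_pin_head [([254.6, 114.0], 0.43)]
short_pin_head [([240.8, 149.0], 0.42)]
mug [([202.3, 280.4], 0.64)]
brush [([302.2, 177.6], 0.65)]
far_half [([204.2, 275.8], 0.89)]
side {'mtx': array([[347.068046  ,   0.        , 253.47923883],
       [  0.        , 347.068046  , 196.98799216],
       [  0.        ,   0.        ,   1.        ]]), 'origin': array([ 0.34414377, -0.56354384,  0.62551809]), 'rotation': array([ 0.8846194 , -0.16088787,  0.08760079, -0.42882364])}
mould [([205.2, 239.6], 0.93)]
leaf_tab [([189.5, 213.2], 0.71)]
hinge [([203.5, 241.3], 0.78)]
rack [([352.0, 284.6], 0.76), ([200.3, 238.2], 0.73)]
long_pin_head [([368.5, 309.2], 0.76)]
short_pin_head [([327.5, 280.5], 0.59), ([153.9, 211.2], 0.47)]
mug [([153.0, 210.1], 0.96)]
brush [([318.5, 363.6], 0.74), ([153.1, 210.4], 0.54)]
far_half [([197.1, 256.2], 0.87)]
```

View pics/scene0.png

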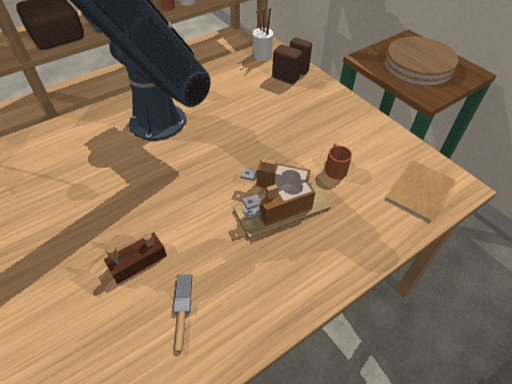

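View pics/side0.png

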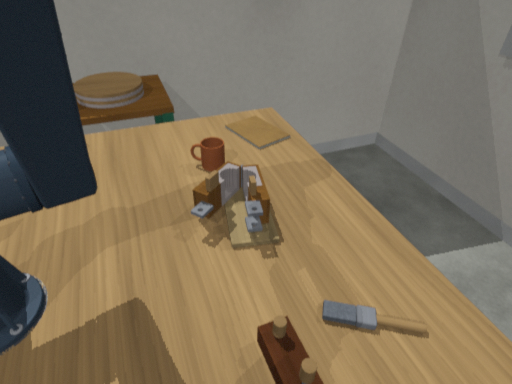

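The scene view shows the mould at about (200,275) (row, col) with its leaf swung toward the robot, the rack at (257,135) with pin heads near (254,112) and (241,150), the mug at (162,338) and the brush at (310,180). Next I build point clouds.

```bash
cat > h.py <<'E'
from rig import *
import numpy as np, cv2
from scipy.spatial.transform import Rotation as R
def cloud(n,save=None):
    i=camera_info(n); p,d=camera(n)
    K=i['mtx']; v,u=np.mgrid[0:384,0:512]
    c=np.stack([(u-K[0,2])/K[0,0]*d,(v-K[1,2])/K[1,1]*d,d],-1)
    w=c@R.from_quat(i['rotation']).as_matrix().T+i['origin']
    w[d==0]=np.nan
    if save: cv2.imwrite('pics/'+save+'.png',p[:,:,::-1])
    return p,w,i
def proj(i,P):
    c=(np.atleast_2d(P)-i['origin'])@R.from_quat(i['rotation']).as_matrix()
    K=i['mtx']; return np.stack([K[0,0]*c[:,0]/c[:,2]+K[0,2],K[1,1]*c[:,1]/c[:,2]+K[1,2]],1)
E
python3 - <<'E'
from h import *
allw=[];allc=[]
for n in('scene','side'):
    p,w,i=cloud(n)
    np.savez(f'{n}.npz',p=p,w=w)
    z=w[...,2]; m=(np.abs(z)<.004); print(n,m.sum(),np.nanmedian(z[m]))
    ok=~np.isnan(z)
    allw.append(w[ok]);allc.append(p[ok])
W=np.concatenate(allw);C=np.concatenate(allc)
# top-down map: x 0.2..0.9 up, y -0.7..0.3 left ; 1.25mm... 
s=800
for (x0,x1,y0,y1,name) in((.3,.75,-.8,.1,'top'),):
  im=np.zeros((int((x1-x0)*s*1.0),int((y1-y0)*s),3),np.uint8)
  m=(W[:,0]>x0)&(W[:,0]<x1-.002)&(W[:,1]>y0+.002)&(W[:,1]<y1)&(W[:,2]<.16)&(W[:,2]>.01)
  w=W[m];o=np.argsort(w[:,2]);w=w[o]
  r=((x1-w[:,0])*s).astype(int);c=((y1-w[:,1])*s).astype(int)
  col=cv2.applyColorMap((np.clip(w[:,2]/.15,0,1)*255).astype(np.uint8)[:,None],cv2.COLORMAP_JET)[:,0]
  ok=(r>=0)&(r<im.shape[0])&(c>=0)&(c<im.shape[1])
  im[r[ok],c[ok]]=col[ok]
  print(im.shape); cv2.imwrite('pics/top.png',im)
for n,px in(('scene',[(250,112),(238,150),(162,338),(176,280)]),('side',[(321,279),(366,309)])):
  w=np.load(n+'.npz')['w']
  for a in px: print(n,a,w[a].round(3))
E
```

```text
scene 87601 -0.0015180503070340023
side 87809 0.0012527720291558575
(360, 720, 3)
scene (250, 112) [ 0.526 -0.36   0.112]
scene (238, 150) [ 0.53  -0.263  0.087]
scene (162, 338) [0.604 0.352 0.079]
scene (176, 280) [0.55  0.16  0.085]
side (321, 279) [ 0.515 -0.267  0.091]
side (366, 309) [ 0.518 -0.364  0.117]
```

View pics/top.png

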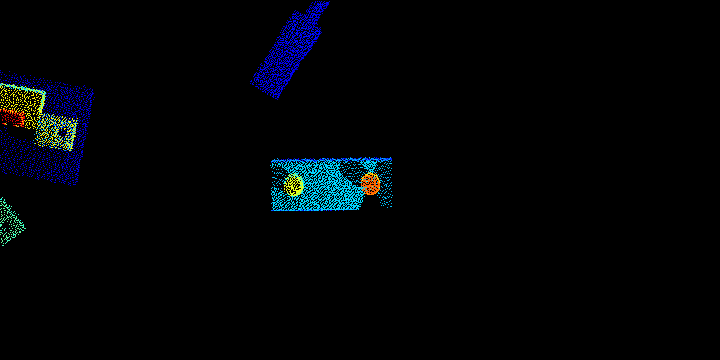

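```bash
python3 - <<'E'
from h import *
ims=[]
for n in('scene','side'):
  W=np.load(n+'.npz')['w'].reshape(-1,3); W=W[~np.isnan(W[:,2])]
  s=1200;x0,x1,y0,y1=.33,.73,-.04,.32
  im=np.zeros((int((x1-x0)*s),int((y1-y0)*s),3),np.uint8)
  m=(W[:,0]>x0)&(W[:,0]<x1-.002)&(W[:,1]>y0+.002)&(W[:,1]<y1)&(W[:,2]<.16)&(W[:,2]>.008)
  w=W[m];w=w[np.argsort(w[:,2])]
  r=((x1-w[:,0])*s).astype(int);c=((y1-w[:,1])*s).astype(int)
  col=cv2.applyColorMap((np.clip(w[:,2]/.14,0,1)*255).astype(np.uint8)[:,None],cv2.COLORMAP_JET)[:,0]
  for a,b,k in zip(r,c,col): cv2.circle(im,(int(b),int(a)),2,k.tolist(),-1)
  for g in np.arange(0,.32,.05): cv2.line(im,(int((y1-g)*s),0),(int((y1-g)*s),480),(60,60,60))
  for g in np.arange(.35,.73,.05): cv2.line(im,(0,int((x1-g)*s)),(432,int((x1-g)*s)),(60,60,60))
  ims.append(im[:,:398])
cv2.imwrite('pics/mould.png',np.hstack(ims))
p=np.load('scene.npz')['p'];q=np.load('side.npz')['p']
cv2.imwrite('pics/z.png',np.hstack([cv2.resize(p[140:250,220:350,::-1],(520,440)),cv2.resize(q[130:250,180:290,::-1],(400,440))])[:,:920][::1,::1][:440,:800])
E
```

```text
(no output)
```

View pics/mould.png

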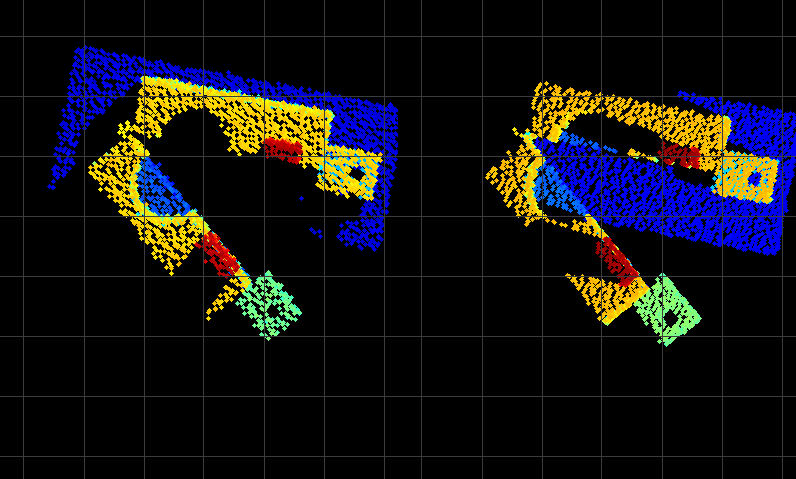

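View pics/z.png

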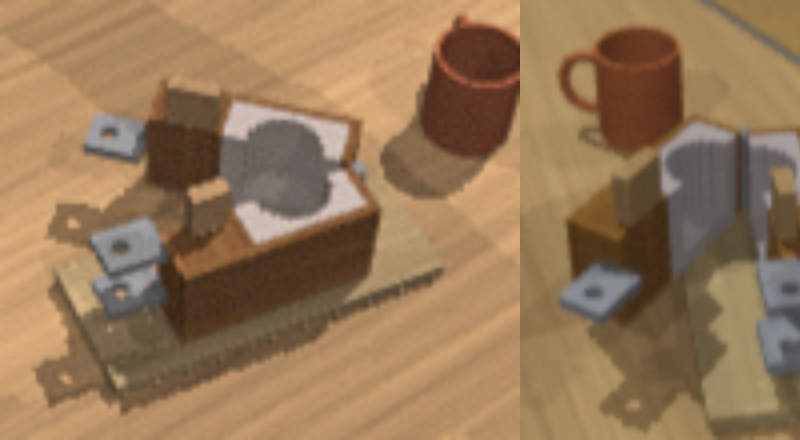

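```bash
cat > fit.py <<'E'
from h import *
from scipy.optimize import least_squares
FAR=[[(-.06,.06),(-.14,.14),(0,.015)],[(0,.045),(-.08,.08),(.015,.095)],[(-.018,.018),(-.128,-.08),(.085,.095)],[(-.018,.018),(-.128,-.08),(.035,.045)],[(0,.014),(-.06,-.03),(.095,.135)]]
LEAF=[[(-.045,0),(-.08,.08),(.015,.095)],[(-.018,.018),(-.128,-.08),(.06,.07)],[(-.014,0),(-.065,-.025),(.095,.135)]]
def sdf(P,b):
    b=np.array(b); c=b.mean(1);h=(b[:,1]-b[:,0])/2
    q=np.abs(P-c)-h
    return np.linalg.norm(np.maximum(q,0),axis=1)+np.minimum(q.max(1),0)
def model(P,x):
    X,Y,a,t=x[:4]; dz=x[4] if len(x)>4 else 0
    c,s=np.cos(a),np.sin(a)
    d=P-[X,Y,dz]; L=np.stack([c*d[:,0]+s*d[:,1],-s*d[:,0]+c*d[:,1],d[:,2]],1)
    D=[sdf(L,b) for b in FAR]
    c,s=np.cos(t),np.sin(t); q=L-[0,.086,0]
    Q=np.stack([c*q[:,0]-s*q[:,1],s*q[:,0]+c*q[:,1],q[:,2]],1)+[0,.086,0]
    D+=[sdf(Q,b) for b in LEAF]
    return np.min(D,0)
def fit(P,x0):
    r=least_squares(lambda x:model(P,x),x0,loss='soft_l1',f_scale=.002,x_scale=[.01,.01,.1,.1,.01][:len(x0)])
    return r.x,np.median(np.abs(r.fun))
def world(x,p):
    c,s=np.cos(x[2]),np.sin(x[2]);return np.array([x[0]+c*p[0]-s*p[1],x[1]+s*p[0]+c*p[1]])
def leafpt(x,p,t=None):
    t=x[3] if t is None else t
    c,s=np.cos(t),np.sin(t); q=np.array(p[:2])-[0,.086]
    return world(x,np.array([c*q[0]+s*q[1],-s*q[0]+c*q[1]+.086]))
E
python3 - <<'E'
from fit import *
A=[]
for n in('scene','side'):
  W=np.load(n+'.npz')['w'].reshape(-1,3); W=W[~np.isnan(W[:,2])]
  m=(W[:,0]>.45)&(W[:,0]<.75)&(W[:,1]>-.02)&(W[:,1]<.3)&(W[:,2]<.16)&(W[:,2]>.01)
  P=W[m]
  x,e=fit(P,[.59,.14,-.2,.9,0]); print(n,len(P),x.round(4),e, 'hole',world(x,[0,-.11]).round(4),'leaftab',leafpt(x,[-.007,-.045]).round(4),'hinge',world(x,[0,.086]).round(4))
  # pins
  for yy in(-.36,-.265):
    for z0 in(.103 if yy<-.3 else .078,):
      M=(np.hypot(W[:,0]-.52,W[:,1]-yy)<.03)&(W[:,2]>z0-.02)&(W[:,2]<z0+.03)
      Q=W[M]
      f=least_squares(lambda v:np.minimum(0,0)+np.where(Q[:,2]-v[2]>np.hypot(Q[:,0]-v[0],Q[:,1]-v[1])-.012, Q[:,2]-v[2], np.hypot(Q[:,0]-v[0],Q[:,1]-v[1])-.012),[.52,yy,z0+.013],loss='soft_l1',f_scale=.002)
      print('  pin',f.x.round(4),len(Q))
E
```

```text
scene 4260 [ 0.6053  0.1316 -0.1909  0.7026 -0.0015] 0.001087136589689515 hole [0.5845 0.0236] leaftab [0.5152 0.1394] hinge [0.6216 0.2161]
  pin [ 0.5202 -0.363   0.1139] 121
  pin [ 0.5194 -0.2668  0.0881] 105
side 4626 [ 0.6027  0.1328 -0.1875  0.7049  0.0013] 0.0007318075477610007 hole [0.5822 0.0247] leaftab [0.5123 0.1405] hinge [0.6187 0.2173]
  pin [ 0.5188 -0.3621  0.1169] 362
  pin [ 0.5173 -0.266   0.0911] 264
```

Both fits agree within about 3 mm: mould at (0.604, 0.132, yaw −0.189), leaf at 0.704 rad, long pin at (0.5195, −0.3625). Next is a helper that turns a world target into tool-axis deltas.

```bash
cat > d.py <<'E'
# usage: d.py cx cy cz cyawdeg  tx ty tz tyawdeg -> delta in row units (tool down)
import sys,numpy as np
v=list(map(float,sys.argv[1:]));c=v[:4]
for k in range(4,len(v),4):
    t=v[k:k+4]; y=np.radians(c[3]); d=np.array(t[:3])-c[:3]
    print([round(float(q),3) for q in ((np.cos(y)*d[0]+np.sin(y)*d[1])/.025,(np.sin(y)*d[0]-np.cos(y)*d[1])/.025,-d[2]/.025)],'rz',round(c[3]-t[3],2))
E
python3 d.py .241 -.577 .223 -67.3 .50 -.36 .25 -51
python3 - <<'E'
from fit import *
x=[.604,.1322,-.189,.704]
for th in(.704,.5,.3,.1,0,-.03): print(th,[leafpt(x,[g,-.045],th).round(4).tolist() for g in(-.048,-.029)],np.degrees(-.189-th).round(1))
E
```

```text
[-4.01, -12.907, -1.08] rz -16.3
0.704 [[0.488, 0.1719], [0.4999, 0.1571]] -51.2
0.5 [[0.4998, 0.1461], [0.5145, 0.134]] -39.5
0.3 [[0.5162, 0.1236], [0.533, 0.1146]] -28.0
0.1 [[0.5368, 0.1048], [0.555, 0.0994]] -16.6
0 [[0.5484, 0.097], [0.5671, 0.0934]] -10.8
-0.03 [[0.552, 0.0949], [0.5708, 0.0919]] -9.1
```

>>> carry_out(deltas=[[1,-4.01,-12.907,-1.08,0,0,-8],[1,-4.01,-12.907,-1.08,0,0,-16.3],[1,-4.01,-12.907,-1.08,0,0,-16.3],[1,-4.01,-12.907,-1.08,0,0,-16.3],[1,-4.01,-12.907,-1.08,0,0,-16.3],[1,-4.01,-12.907,-1.08,0,0,-16.3],[1,-4.01,-12.907,-1.08,0,0,-16.3],[1,-4.01,-12.907,-1.08,0,0,-16.3]], force=40)

```text
time: 1.9
position: [0.5038, -0.3561, 0.2502]
tool_rot: [0.904, -0.428, 0.001, -0.001]
ft_force: [-0.3, -0.8, 0.2]
grip_width: 0.0312
```

```bash
python3 d.py .5 -.36 .25 -51 .486 .173 .20 -51.2 .486 .173 .101 -51.2;python3 - <<'E'
from h import *
p,w,i=cloud('wrist','w1'); print(i['origin'],i['rotation'],get_obs()['position'],get_obs()['tool_rot'])
E
```

```text
[-16.921, -12.982, 2.0] rz 0.2
[-16.921, -12.982, 5.96] rz 0.2
[ 0.56855338 -0.30302749  0.41229795] [ 0.89318186 -0.42295351 -0.06441417  0.13851826] [ 0.50182503 -0.35788352  0.24980368] [ 9.03505303e-01 -4.28576757e-01  3.21210746e-04  1.65480253e-04]
```

View pics/w1.png

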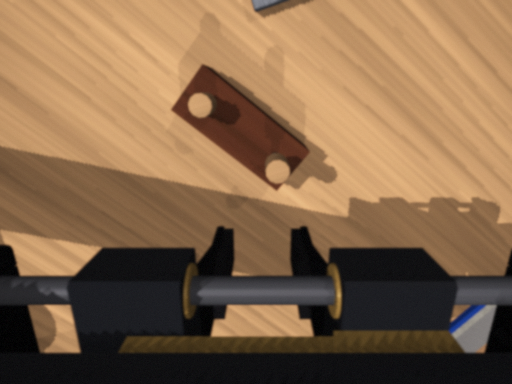

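The wrist view shows the rack ahead of the fingers with pin heads at (105,200) and (170,277). Now on to the push start.

>>> carry_out(deltas=[[1,-16.921,-12.982,2,0,0,0],[1,-16.921,-12.982,2,0,0,0],[1,-16.921,-12.982,2,0,0,0],[1,-16.921,-12.982,2,0,0,0],[1,-16.921,-12.982,2,0,0,0],[1,-16.921,-12.982,2,0,0,0],[1,-16.921,-12.982,2,0,0,0],[1,-16.921,-12.982,2,0,0,0]])

```text
time: 2.75
position: [0.4894, 0.0386, 0.2122]
tool_rot: [0.902, -0.432, 0.0, 0.0]
ft_force: [-0.2, 0.4, 0.1]
grip_width: 0.0007
```

>>> carry_out(deltas=[[1,0,0,0,0,0,0],[1,0,0,0,0,0,0],[1,0,0,0,0,0,0],[1,0,0,0,0,0,0],[1,0,0,0,0,0,0]])

```text
time: 3.25
position: [0.4901, 0.0367, 0.2123]
tool_rot: [0.902, -0.432, 0.0, 0.0]
ft_force: [0.6, 0.1, -0.3]
grip_width: -0.0
```

```bash
python3 - <<'E'
from h import *
o=get_obs();print(o['time'],o['position'],o['tool_rot'],o['grip_width'],o['ft_force'])
p,w,i=cloud('wrist','w2')
E
```

```text
3.25 [0.49012896 0.03669171 0.21230688] [ 9.01877917e-01 -4.31990947e-01  2.12180348e-04  2.42595617e-05] -9.26899643822511e-06 [ 0.56198224  0.06264186 -0.26302899]
```

View pics/w2.png

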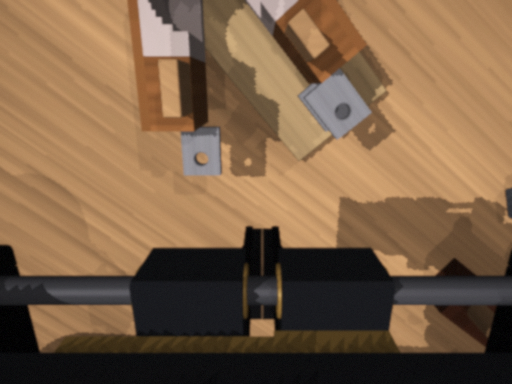

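The wrist view shows the open leaf at (90,170), its tab at (88,172), its lug hole at (157,202), and the fixed top lug hole at (110,343). I'll refit the mould from this view.

```bash
python3 - <<'E'
from fit import *
p,w,i=cloud('wrist')
W=w.reshape(-1,3);W=W[~np.isnan(W[:,2])]
m=(W[:,0]>.45)&(W[:,0]<.75)&(W[:,1]>-.02)&(W[:,1]<.3)&(W[:,2]<.16)&(W[:,2]>.01)
P=W[m]; P=P[np.linalg.norm(P[:,:2]-[.49,.037],axis=1)>.03]
x,e=fit(P,[.604,.132,-.189,.704,0]);print(len(P),x,e,world(x,[0,-.11]))
print(leafpt(x,[-.048,-.045]))
E
python3 d.py .490 .0367 .2123 -51.2 .486 .173 .19 -51.2 .486 .173 .101 -51.2
```

```text
29906 [ 6.03613363e-01  1.32220561e-01 -1.86035121e-01  7.01431968e-01
 -2.78309369e-04] 0.00046086413617163566 [0.58326733 0.02411858]
[0.48762687 0.17124891]
[-4.349, -3.292, 0.892] rz 0.0
[-4.349, -3.292, 4.452] rz 0.0
```

Excellent agreement: the hole is at (0.5833, 0.0241).

>>> carry_out(deltas=[[1,-4.349,-3.292,0.892,0,0,0],[1,-4.349,-3.292,0.892,0,0,0],[1,-4.349,-3.292,0.892,0,0,0],[1,-4.349,-3.292,0.892,0,0,0],[1,-4.349,-3.292,2.5,0,0,0],[1,-4.349,-3.292,4.452,0,0,0],[1,-4.349,-3.292,4.452,0,0,0],[1,-4.349,-3.292,4.452,0,0,0]])

```text
time: 4.15
position: [0.4852, 0.1736, 0.0999]
tool_rot: [0.902, -0.431, -0.001, 0.001]
ft_force: [0.7, -0.7, 1.0]
grip_width: 0.0005
```

```bash
python3 - <<'E'
from h import *
o=get_obs();print(o['time'],o['position'],o['tool_rot'],o['grip_width'],o['ft_force'])
p,w,i=cloud('side','s2')
E
python3 - <<'E'
from fit import *
import os
x=[.604,.1322,-.187,.704]
a=[.486,.173,.101,-51.2]
args=a[:]
for th in(.68,.6,.5,.4,.3,.2,.1,.05,0,-.02):
  q=leafpt(x,[-.029,-.045],th); args+=[q[0],q[1],.101,np.degrees(-.187-th)]
os.system('python3 d.py '+' '.join('%.4f'%v for v in args))
E
```

```text
4.15 [0.48516821 0.17362146 0.09986652] [ 0.90227324 -0.43116215 -0.00117394  0.00090774] 0.0005454517496319579 [ 0.68104204 -0.71126332  1.00945166]
[0.976, -0.001, -0.0] rz -1.52
[1.398, 0.062, -0.0] rz -6.11
[1.936, 0.094, -0.0] rz -11.84
[2.472, 0.073, -0.0] rz -17.57
[3.004, -0.002, -0.0] rz -23.3
[3.525, -0.127, -0.0] rz -29.03
[4.029, -0.307, -0.0] rz -34.76
[4.274, -0.413, -0.0] rz -37.62
[4.514, -0.533, -0.0] rz -40.49
[4.611, -0.583, -0.0] rz -41.63
```

View pics/s2.png

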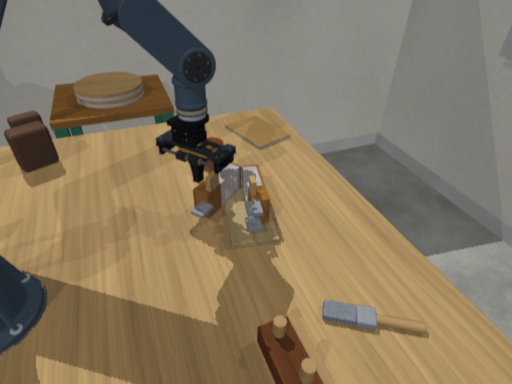

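The fingers stand on the outer side of the leaf tab at about (178,198). I push along the arc.

>>> carry_out(deltas=[[1,0.5,0,0,0,0,0],[1,0.976,0,0,0,0,-1.5],[1,1.4,0.06,0,0,0,-6.1],[1,1.94,0.09,0,0,0,-11.8],[1,2.47,0.07,0,0,0,-17.6],[1,3.0,0,0,0,0,-23.3],[1,3.3,-0.07,0,0,0,-26],[1,3.53,-0.13,0,0,0,-29]])

```text
time: 5.0
position: [0.5443, 0.1066, 0.1022]
tool_rot: [0.982, -0.191, 0.001, -0.0]
ft_force: [-1.8, 1.0, 0.4]
grip_width: 0.0007
```

```bash
python3 - <<'E'
from fit import *
o=get_obs();print(o['time'],o['position'],o['tool_rot'],o['grip_width'],o['ft_force'])
p,w,i=cloud('side','s3')
E
python3 - <<'E'
from fit import *
import os
x=[.604,.1322,-.187,.704]
q=leafpt(x,[-.029,-.045],.2)
args=[*q,.101,np.degrees(-.187-.2)]
for th in(.1,.05,0,-.02,-.04):
  q=leafpt(x,[-.029,-.045],th); args+=[q[0],q[1],.101,np.degrees(-.187-th)]
os.system('python3 d.py '+' '.join('%.4f'%v for v in args))
E
```

```text
5.0 [0.54427331 0.10664694 0.10224033] [ 9.81669348e-01 -1.90590565e-01  7.19459647e-04 -9.62075163e-05] 0.0006739614188699116 [-1.78133997  1.03585375  0.38369823]
[0.528, 0.087, -0.0] rz -5.73
[0.793, 0.113, -0.0] rz -8.59
[1.062, 0.125, -0.0] rz -11.46
[1.171, 0.128, -0.0] rz -12.61
[1.277, 0.123, -0.0] rz -13.75
```

View pics/s3.png

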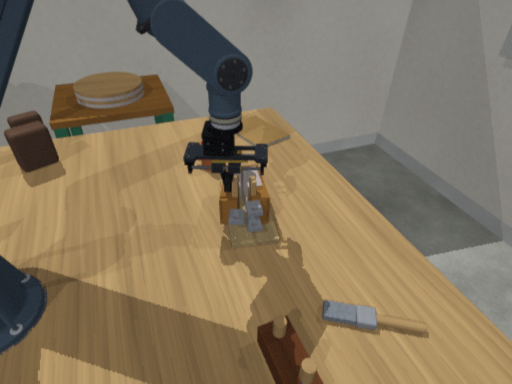

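The leaf is following, with about 2 N of push; the leaf lug is nearly under the top lug at (215,238). I finish the swing gently.

>>> carry_out(deltas=[[1,0.27,0.05,0,0,0,-2.9],[1,0.53,0.09,0,0,0,-5.7],[1,0.66,0.1,0,0,0,-7.2],[1,0.79,0.11,0,0,0,-8.6],[1,0.86,0.11,0,0,0,-9.5],[1,0.93,0.12,0,0,0,-10.5],[1,1.0,0.12,0,0,0,-11.5],[1,1.0,0.12,0,0,0,-11.5]])

```text
time: 5.85
position: [0.5657, 0.0959, 0.1009]
tool_rot: [0.996, -0.091, 0.0, 0.0]
ft_force: [-0.8, -0.1, -0.7]
grip_width: 0.0004
```

>>> carry_out(deltas=[[1,0.05,0,0,0,0,0],[1,0.05,0,0,0,0,0]])

```text
time: 6.05
position: [0.5667, 0.0958, 0.1008]
tool_rot: [0.996, -0.092, -0.0, 0.0]
ft_force: [-0.6, -1.3, 0.1]
grip_width: 0.0003
```

>>> carry_out(deltas=[[1,0.06,0,0,0,0,0],[1,0.06,0,0,0,0,0]])

```text
time: 6.25
position: [0.5683, 0.0954, 0.1008]
tool_rot: [0.996, -0.092, 0.0, -0.0]
ft_force: [-1.6, -0.5, 1.0]
grip_width: 0.0006
```

>>> carry_out(deltas=[[1,0.06,0,0,0,0,0],[1,0.06,0,0,0,0,0]])

```text
time: 6.45
position: [0.5698, 0.0952, 0.1008]
tool_rot: [0.996, -0.092, 0.0, -0.0]
ft_force: [-0.2, 0.4, 0.5]
grip_width: 0.0007
```

>>> carry_out(deltas=[[1,0.06,0,0,0,0,0],[1,0.06,0,0,0,0,0]])

```text
time: 6.65
position: [0.5698, 0.0951, 0.1008]
tool_rot: [0.996, -0.092, -0.001, -0.0]
ft_force: [-4.5, -0.0, 2.2]
grip_width: 0.0007
```

>>> carry_out(deltas=[[1,0.06,0,0,0,0,0],[1,0.06,0,0,0,0,0]])

```text
time: 6.85
position: [0.5698, 0.0951, 0.1007]
tool_rot: [0.996, -0.092, -0.003, -0.0]
ft_force: [-7.8, 0.8, 4.8]
grip_width: 0.0001
```

```bash
python3 - <<'E'
from fit import *
o=get_obs();print(o['time'],o['position'],o['tool_rot'],o['grip_width'],o['ft_force'])
for n in('side','scene'):
  p,w,i=cloud(n,n+'4')
E
python3 d.py .57 .0951 .1008 -10.5 .52 .105 .1008 -10.5 .50 .05 .23 -5.5 .5195 -.3625 .23 0 
```

```text
6.85 [0.56984612 0.09509661 0.10073723] [ 9.95788257e-01 -9.16359536e-02 -2.93224030e-03 -2.30450246e-05] 7.422314458707484e-05 [-7.84651048  0.79004653  4.83042364]
[-2.039, -0.025, -0.0] rz 0.0
[-2.424, 2.284, -5.168] rz -5.0
[1.349, 18.366, -5.168] rz -10.5
```

View pics/scene4.png

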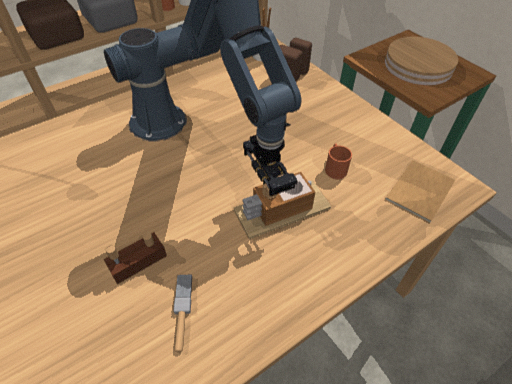

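The mould is shut (lugs stacked at about (207,252)). I retreat, then head to the pin.

>>> carry_out(deltas=[[1,-1.0,0,0,0,0,0],[1,-1.5,0,-1.5,0,0,0],[-1,-2,1,-4,0,0,0],[-1,-2,2.284,-5.168,0,0,-5],[-1,-2,2.284,-5.168,0,0,-5],[-1,-2,2.284,-5.168,0,0,-5],[-1,-2,2.284,-5.168,0,0,-5],[-1,-2,2.284,-5.168,0,0,-5]])

```text
time: 7.75
position: [0.5124, 0.0483, 0.2284]
tool_rot: [0.999, -0.048, -0.001, -0.0]
ft_force: [0.1, -0.6, 0.4]
grip_width: 0.0405
```

```bash
python3 - <<'E'
from h import *
o=get_obs();print(o['time'],o['position'],R.from_quat(o['tool_rot']).as_matrix()[:,0],o['grip_width'],o['ft_force'])
import os
p=o['position'];v=R.from_quat(o['tool_rot']).as_matrix()[:,0]
os.system('python3 d.py %f %f %f %f .5195 -.3625 .22 -1'%(*p,np.degrees(np.arctan2(v[1],v[0]))))
E
```

```text
[1.861, 16.33, 0.337] rz -4.51
7.75 [0.51238931 0.04832339 0.22841851] [ 0.99537259 -0.09604693 -0.00289705] 0.04046513517745728 [ 0.09697171 -0.56604853  0.36297564]
```

>>> carry_out(deltas=[[-1,1.86,16.33,0.34,0,0,-4.5],[-1,1.86,16.33,0.34,0,0,-4.5],[-1,1.86,16.33,0.34,0,0,-4.5],[-1,1.86,16.33,0.34,0,0,-4.5],[-1,1.86,16.33,0.34,0,0,-4.5],[-1,1.86,16.33,0.34,0,0,-4.5],[-1,1.86,16.33,0.34,0,0,-4.5],[-1,1.86,16.33,0.34,0,0,-4.5]])

```text
time: 8.55
position: [0.5197, -0.3532, 0.2195]
tool_rot: [1.0, -0.009, -0.001, -0.001]
ft_force: [-0.1, 1.1, 1.5]
grip_width: 0.0864
```

>>> carry_out(deltas=[[-1,0,4.0,0,0,0,0],[-1,0,4.0,0,0,0,0]])

```text
time: 8.75
position: [0.5181, -0.4531, 0.2191]
tool_rot: [1.0, -0.009, -0.001, -0.002]
ft_force: [1.0, 0.4, -0.5]
grip_width: 0.0872
```

```bash
python3 - <<'E'
from h import *
o=get_obs();print(o['time'],o['position'],R.from_quat(o['tool_rot']).as_matrix()[:,0],o['grip_width'],o['ft_force'])
p,w,i=cloud('wrist','w5')
from scipy.optimize import least_squares
W=w.reshape(-1,3);W=W[~np.isnan(W[:,2])]
for c,z0 in(((.5195,-.3625),.116),((.518,-.266),.09)):
  Q=W[(np.hypot(W[:,0]-c[0],W[:,1]-c[1])<.025)&(W[:,2]>z0-.02)&(W[:,2]<z0+.02)]
  T=Q[abs(Q[:,2]-np.percentile(Q[:,2],85))<.004] if len(Q) else Q
  if len(T): print(len(T),T.mean(0),(T.min(0)+T.max(0))/2)
E
```

```text
8.75 [ 0.51809918 -0.45305744  0.21914258] [ 0.99984982 -0.01721449 -0.00200165] 0.08718820380763051 [ 0.9825109   0.44380055 -0.50500731]
738 [ 0.5188023  -0.36328768  0.11551806] [ 0.51864715 -0.36346814  0.11516782]
```

View pics/w5.png

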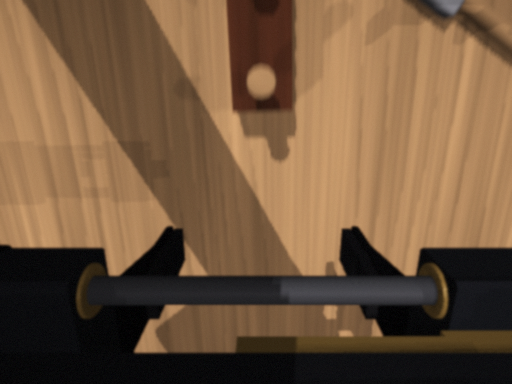

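The pin head shows at (82,261), measured at (0.5188, −0.3633), top at 0.1155. Going over it and then down.

```bash
python3 d.py .5181 -.4531 .2191 -1 .519 -.3632 .17 -1 .519 -.3632 .088 -1
```

```text
[-0.027, -3.596, 1.964] rz 0.0
[-0.027, -3.596, 5.244] rz 0.0
```

>>> carry_out(deltas=[[-1,-0.03,-2,0,0,0,0],[-1,-0.03,-3.6,0.5,0,0,0],[-1,-0.03,-3.6,1.96,0,0,0],[-1,-0.03,-3.6,1.96,0,0,0],[-1,-0.03,-3.6,3.5,0,0,0],[-1,-0.03,-3.6,4.5,0,0,0],[-1,-0.03,-3.6,5.24,0,0,0],[-1,-0.03,-3.6,5.24,0,0,0]])

```text
time: 9.6
position: [0.5177, -0.3612, 0.0878]
tool_rot: [1.0, -0.009, -0.002, -0.002]
ft_force: [-1.0, -0.5, 0.7]
grip_width: 0.0872
```

>>> carry_out(deltas=[[1,0,0,0,0,0,0],[1,0,0,0,0,0,0],[1,0,0,0,0,0,0],[1,0,0,0,0,0,0],[1,0,0,0,0,0,0],[1,0,0,0,0,0,0],[1,0,0,0,0,0,0],[1,0,0,0,0,0,0]], force=30)

```text
time: 10.4
position: [0.5188, -0.3622, 0.0908]
tool_rot: [1.0, -0.009, -0.0, -0.0]
ft_force: [0.5, -0.5, 0.3]
grip_width: 0.0308
```

>>> carry_out(deltas=[[1,0,0,0,0,0,0],[1,0,0,0,0,0,0]])

```text
time: 10.6
position: [0.5188, -0.3622, 0.0908]
tool_rot: [1.0, -0.009, -0.0, -0.0]
ft_force: [-0.3, 0.6, -0.4]
grip_width: 0.0237
```

Gripped (23.7 mm). Lifting.

>>> carry_out(deltas=[[1,0,0,-0.8,0,0,0],[1,0,0,-1.6,0,0,0],[1,0,0,-2.6,0,0,0],[1,0,0,-3.8,0,0,0],[1,0,0,-4.8,0,0,0],[1,0,0,-4.8,0,0,0]])

```text
time: 11.2
position: [0.5208, -0.364, 0.2148]
tool_rot: [1.0, -0.009, 0.003, 0.003]
ft_force: [1.1, -0.8, -0.5]
grip_width: 0.0229
```

```bash
python3 - <<'E'
from h import *
o=get_obs();print(o['time'],o['position'],R.from_quat(o['tool_rot']).as_matrix()[:,0],o['grip_width'],o['ft_force'])
import os
p=o['position'];v=R.from_quat(o['tool_rot']).as_matrix()[:,0]
os.system('python3 d.py %f %f %f %f .56 -.02 .2108 -10.7'%(*p,np.degrees(np.arctan2(v[1],v[0]))))
p,w,i=cloud('side','s6')
E
```

```text
[1.325, -13.785, 0.161] rz 9.69
11.2 [ 0.52078669 -0.36397997  0.21483602] [ 0.99982458 -0.01769631  0.00613614] 0.022901260319228584 [ 1.11306563 -0.75348947 -0.52229202]
```

View pics/s6.png

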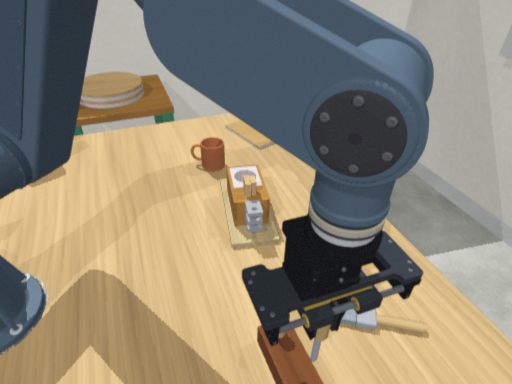

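The pin is lifted out, held at about (340,318), and the mould is shut at (195,248). Moving to beside the lugs.

>>> carry_out(deltas=[[1,1.3,-13.8,0,0,0,5],[1,1.3,-13.8,0,0,0,9.7],[1,1.3,-13.8,0,0,0,9.7],[1,1.3,-13.8,0,0,0,9.7],[1,1.3,-13.8,0,0,0,9.7],[1,1.3,-13.8,0,0,0,9.7],[1,1.3,-13.8,0,0,0,9.7],[1,1.3,-13.8,0,0,0,9.7]])

```text
time: 12.05
position: [0.5557, -0.0118, 0.2089]
tool_rot: [0.996, -0.09, -0.002, -0.001]
ft_force: [0.8, -1.0, -1.2]
grip_width: 0.0236
```

>>> carry_out(deltas=[[1,0,0,0,0,0,0],[1,0,0,0,0,0,0],[1,0,0,0,0,0,0]])

```text
time: 12.35
position: [0.5573, -0.0194, 0.2103]
tool_rot: [0.996, -0.095, -0.0, 0.0]
ft_force: [0.7, 0.3, -1.1]
grip_width: 0.0235
```

```bash
python3 - <<'E'
from fit import *
o=get_obs();print(o['time'],o['position'],R.from_quat(o['tool_rot']).as_matrix()[:,[0,2]],o['grip_width'],o['ft_force'])
tc=o['position']
for n in('side','scene','wrist'):
  p,w,i=cloud(n,n+'7'); np.savez(n+'7.npz',p=p,w=w)
  W=w.reshape(-1,3);W=W[~np.isnan(W[:,2])]
  m=(W[:,0]>.45)&(W[:,0]<.75)&(W[:,1]>0)&(W[:,1]<.3)&(W[:,2]<.14)&(W[:,2]>.01)
  P=W[m]; P=P[np.linalg.norm(P[:,:2]-tc[:2],axis=1)>.02]
  x,e=fit(P,[.604,.132,-.189,.0,0]);print(n,len(P),x.round(4),e,world(x,[0,-.11]).round(4))
  S=W[(np.hypot(W[:,0]-tc[0],W[:,1]-tc[1])<.03)&(W[:,2]>tc[2]-.08)&(W[:,2]<tc[2]-.02)]
  print(' shaft pts',len(S),S.mean(0).round(4) if len(S) else '')
E
```

```text
12.35 [ 0.557309   -0.01938553  0.2102621 ] [[ 9.82118020e-01 -9.39493042e-04]
 [-1.88264084e-01 -6.48021330e-05]
 [-9.10493535e-04 -9.99999557e-01]] 0.023481840054834707 [ 0.66265757  0.30351992 -1.09120012]
side 2786 [ 0.6019  0.1328 -0.1857 -0.0032  0.0014] 0.0006886689827023326 [0.5816 0.0247]
 shaft pts 98 [ 0.5553 -0.0228  0.1627]
scene 3393 [ 0.6054  0.1318 -0.1924 -0.0097 -0.0015] 0.001054011094131821 [0.5844 0.0238]
 shaft pts 38 [ 0.5627 -0.0221  0.1546]
wrist 16950 [ 6.038e-01  1.309e-01 -1.943e-01  2.000e-03 -3.000e-04] 0.00048615168704625505 [0.5826 0.023 ]
 shaft pts 334 [ 0.558  -0.0166  0.1622]
```

View pics/side7.png

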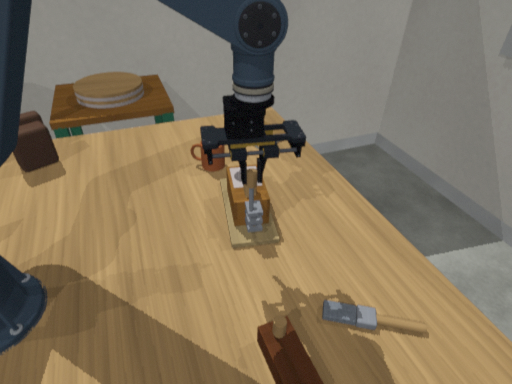

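View pics/wrist7.png

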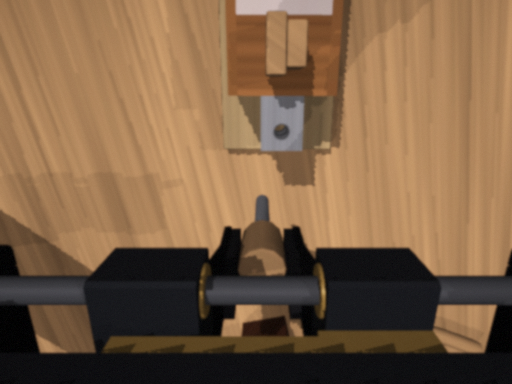

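The pin points down at (197–230, 262) in the wrist view, the top-lug hole is at (130,281), and the leaf and fixed tabs touch. I fit the shaft axis and the hole in each camera.

```bash
python3 - <<'E'
from fit import *
tc=np.array([.5573,-.0194,.2103])
H={'side':([.5816,.0247]),'scene':([.5844,.0238]),'wrist':([.5826,.0230])}
for n in H:
  W=np.load(n+'7.npz')['w'].reshape(-1,3);W=W[~np.isnan(W[:,2])]
  S=W[(np.hypot(W[:,0]-tc[0],W[:,1]-tc[1])<.02)&(W[:,2]>.138)&(W[:,2]<.195)]
  f=lambda v:np.hypot(S[:,0]-v[0]-v[2]*(S[:,2]-.2),S[:,1]-v[1]-v[3]*(S[:,2]-.2))-.005
  a=least_squares(lambda v:np.hypot(S[:,0]-v[0],S[:,1]-v[1])-.005,tc[:2],loss='soft_l1',f_scale=.001)
  b=least_squares(f,[*tc[:2],0,0],loss='soft_l1',f_scale=.001)
  Hd=W[(np.hypot(W[:,0]-tc[0],W[:,1]-tc[1])<.02)&(W[:,2]>.205)&(W[:,2]<.23)]
  print(n,len(S),a.x.round(4),b.x.round(4),'off to hole',(H[n]-a.x).round(4),S[:,2].min().round(4))
# wrist hole from image
i=camera_info('wrist');p=np.load('wrist7.npz')['p']
g=cv2.cvtColor(p,cv2.COLOR_RGB2GRAY)[115:147,266:300]
m=(g<80).astype(np.uint8); k,l,st,ce=cv2.connectedComponentsWithStats(m)
for s,c in zip(st[1:],ce[1:]):
  if s[4]>15:
    u,v=c+[266,115]; K=i['mtx']; d=R.from_quat(i['rotation']).as_matrix()@[(u-K[0,2])/K[0,0],(v-K[1,2])/K[1,1],1]
    t=(.095-i['origin'][2])/d[2]; print(s,u,v,(i['origin']+t*d).round(4))
E
```

```text
side 100 [ 0.5564 -0.0194] [ 0.5563 -0.0194 -0.0026 -0.0022] off to hole [0.0252 0.0441] 0.1403
scene 34 [ 0.5594 -0.0202] [ 0.5601 -0.02    0.0178  0.0033] off to hole [0.025 0.044] 0.1388
wrist 323 [ 0.5572 -0.0205] [ 5.573e-01 -2.050e-02  9.000e-04 -3.000e-04] off to hole [0.0254 0.0435] 0.1381
[  8  11  15  12 131] 281.1297709923664 131.7709923664122 [0.5826 0.023  0.095 ]
```

The three cameras agree that pin to hole is (+0.0252, +0.0439), and the shaft is vertical.

```bash
python3 d.py .5573 -.0194 .2103 -10.85 .5825 .0245 .2103 -10.85 .5825 .0245 .18 -10.85
```

```text
[0.659, -1.914, -0.0] rz 0.0
[0.659, -1.914, 1.212] rz 0.0
```

>>> carry_out(deltas=[[1,0.66,-1.91,0,0,0,0],[1,0.66,-1.91,0,0,0,0],[1,0.66,-1.91,0,0,0,0],[1,0.66,-1.91,0.8,0,0,0],[1,0.66,-1.91,1.21,0,0,0],[1,0.66,-1.91,1.21,0,0,0],[1,0.66,-1.91,1.21,0,0,0],[1,0.66,-1.91,1.21,0,0,0]])

```text
time: 13.3
position: [0.583, 0.0255, 0.1812]
tool_rot: [0.996, -0.094, 0.001, 0.0]
ft_force: [0.0, 1.1, 0.1]
grip_width: 0.0231
```

```bash
python3 - <<'E'
from h import *
o=get_obs();print(o['time'],o['position'],R.from_quat(o['tool_rot']).as_matrix()[:,[0,2]],o['grip_width'],o['ft_force'])
p,w,i=cloud('side');cv2.imwrite('pics/s8.png',cv2.resize(p[110:250,180:330,::-1],None,fx=4,fy=4,interpolation=cv2.INTER_CUBIC))
E
```

```text
13.3 [0.58303013 0.02553449 0.18122791] [[ 9.82430519e-01  1.15183396e-03]
 [-1.86625065e-01 -1.86675216e-04]
 [ 1.16643590e-03 -9.99999319e-01]] 0.02313067625351153 [0.02359317 1.08796565 0.1292336 ]
```

View pics/s8.png

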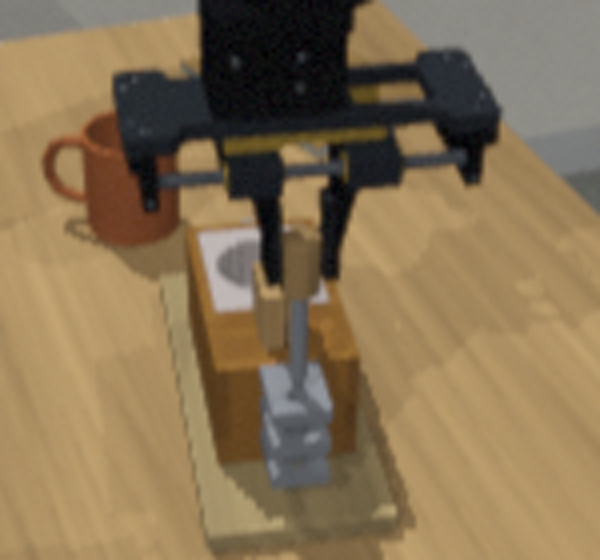

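The pin tip stands just over the top-lug hole, at about (390,298) in the crop. Small correction, then slow descent.

>>> carry_out(deltas=[[1,0,0.04,0,0,0,0],[1,0,0.04,0,0,0,0],[1,0,0.04,0.1,0,0,0],[1,0,0.04,0.2,0,0,0],[1,0,0.04,0.3,0,0,0],[1,0,0.04,0.4,0,0,0],[1,0,0.04,0.4,0,0,0]])

```text
time: 14.05
position: [0.5821, 0.0251, 0.17]
tool_rot: [0.996, -0.093, -0.001, -0.0]
ft_force: [0.4, -0.4, -0.6]
grip_width: 0.0233
```

>>> carry_out(deltas=[[1,0.01,0.01,0.15,0,0,0],[1,0.01,0.01,0.3,0,0,0],[1,0.01,0.01,0.45,0,0,0],[1,0.01,0.01,0.6,0,0,0],[1,0.01,0.01,0.6,0,0,0]])

```text
time: 14.55
position: [0.5821, 0.0248, 0.1548]
tool_rot: [0.996, -0.093, -0.001, -0.0]
ft_force: [0.3, 0.6, -0.7]
grip_width: 0.0229
```

Free so far: tip at z≈0.074, nearing the leaf lug (0.070).

>>> carry_out(deltas=[[1,0.0,0.0,0.12,0,0,0],[1,0.0,0.0,0.24,0,0,0],[1,0.0,0.0,0.36,0,0,0],[1,0.0,0,0.48,0,0,0],[1,0,0,0.6,0,0,0],[1,0,0,0.6,0,0,0]])

```text
time: 15.15
position: [0.5823, 0.0248, 0.14]
tool_rot: [0.996, -0.093, -0.001, -0.0]
ft_force: [0.6, -0.4, 0.2]
grip_width: 0.023
```

>>> carry_out(deltas=[[1,0.0,0.0,0.12,0,0,0],[1,0.0,0.0,0.24,0,0,0],[1,0.0,0.0,0.36,0,0,0],[1,0.0,0,0.48,0,0,0],[1,0,0,0.6,0,0,0],[1,0,0,0.6,0,0,0]])

```text
time: 15.75
position: [0.5823, 0.0248, 0.125]
tool_rot: [0.996, -0.093, -0.001, -0.0]
ft_force: [-0.5, -0.2, -0.1]
grip_width: 0.023
```

>>> carry_out(deltas=[[1,0.0,0.0,0.12,0,0,0],[1,0.0,0.0,0.24,0,0,0],[1,0.0,0.0,0.36,0,0,0],[1,0.0,0,0.48,0,0,0],[1,0,0,0.48,0,0,0]])

```text
time: 16.25
position: [0.5822, 0.0247, 0.113]
tool_rot: [0.996, -0.093, -0.001, -0.0]
ft_force: [0.4, 0.4, -0.1]
grip_width: 0.0233
```

Smooth. The remaining ~7 mm goes in small steps until contact.

>>> carry_out(deltas=[[1,0.0,0.0,0.1,0,0,0],[1,0.0,0.0,0.2,0,0,0],[1,0.0,0.0,0.2,0,0,0]])

```text
time: 16.55
position: [0.5824, 0.0247, 0.1082]
tool_rot: [0.996, -0.093, -0.0, -0.0]
ft_force: [-0.4, -0.0, -0.6]
grip_width: 0.0231
```

>>> carry_out(deltas=[[1,0.0,0.0,0.08,0,0,0],[1,0,0,0.08,0,0,0]])

```text
time: 16.75
position: [0.5825, 0.0247, 0.1064]
tool_rot: [0.996, -0.093, -0.0, -0.0]
ft_force: [-0.5, -0.3, -1.0]
grip_width: 0.0235
```

>>> carry_out(deltas=[[1,0.0,0.0,0.06,0,0,0],[1,0,0,0.06,0,0,0]])

```text
time: 16.95
position: [0.5828, 0.0247, 0.1058]
tool_rot: [0.996, -0.093, 0.0, 0.0]
ft_force: [-0.6, 0.2, 3.0]
grip_width: 0.0232
```

>>> carry_out(deltas=[[1,0.0,0.0,0.05,0,0,0],[1,0,0,0.05,0,0,0]])

```text
time: 17.15
position: [0.5828, 0.0247, 0.1057]
tool_rot: [0.996, -0.093, 0.0, 0.0]
ft_force: [-4.1, 0.6, 11.4]
grip_width: 0.0231
```

Contact at exactly the expected height (TCP 0.1058, head seated). Release and rise.

>>> carry_out(deltas=[[-1,0,0,-0.04,0,0,0],[-1,0,0,-0.04,0,0,0],[-1,0,0,-0.04,0,0,0],[-1,0,0,-0.04,0,0,0],[-1,0,0,-0.04,0,0,0],[-1,0,0,-0.04,0,0,0],[-1,0,0,-0.04,0,0,0],[-1,0,0,-0.04,0,0,0]])

```text
time: 17.95
position: [0.5826, 0.0247, 0.1048]
tool_rot: [0.996, -0.093, -0.0, -0.0]
ft_force: [0.1, -0.3, 0.4]
grip_width: 0.0793
```

>>> carry_out(deltas=[[-1,0,0,-0.6,0,0,0],[-1,0,0,-1.6,0,0,0],[-1,0,0,-3,0,0,0],[-1,0,1,-4.4,0,0,0],[-1,0,2,-4.4,0,0,0],[-1,0,2,-4.4,0,0,0],[-1,0,2,-4.4,0,0,0]])

```text
time: 18.65
position: [0.5729, -0.0245, 0.2147]
tool_rot: [0.996, -0.094, -0.0, -0.0]
ft_force: [-0.7, 0.6, -0.3]
grip_width: 0.087
```

```bash
python3 - <<'E'
from fit import *
o=get_obs();print(o['time'],o['position'],R.from_quat(o['tool_rot']).as_matrix()[:,[0,2]],o['grip_width'],o['ft_force'])
p,w,i=cloud('wrist','w9')
W=w.reshape(-1,3);W=W[~np.isnan(W[:,2])]
T=W[(np.hypot(W[:,0]-.5828,W[:,1]-.024)<.02)&(W[:,2]>.11)];print('pin top',np.percentile(T[:,2],80),T[T[:,2]>.122].mean(0))
P=W[(W[:,0]>.5)&(W[:,0]<.75)&(W[:,1]>.05)&(W[:,1]<.3)&(W[:,2]<.14)&(W[:,2]>.01)]
x,e=fit(P,[.604,.132,-.189,.0,0]);print(len(P),x.round(4),e,'tabs mid',world(x,[0,-.045]).round(4))
p,w,i=cloud('side');cv2.imwrite('pics/s9.png',cv2.resize(p[110:250,180:330,::-1],None,fx=4,fy=4,interpolation=cv2.INTER_CUBIC))
E
```

```text
18.65 [ 0.57290981 -0.02449943  0.21472337] [[ 9.82273476e-01 -4.99748936e-04]
 [-1.87452482e-01  6.95226707e-04]
 [-6.21212324e-04 -9.99999633e-01]] 0.08698673041390381 [-0.68779934  0.61987941 -0.30851757]
pin top 0.3009679200129961 [0.58067607 0.01307468 0.23821363]
10979 [ 6.037e-01  1.310e-01 -1.933e-01 -3.000e-04 -3.000e-04] 0.0004771306780416984 tabs mid [0.5951 0.0869]
```

View pics/w9.png

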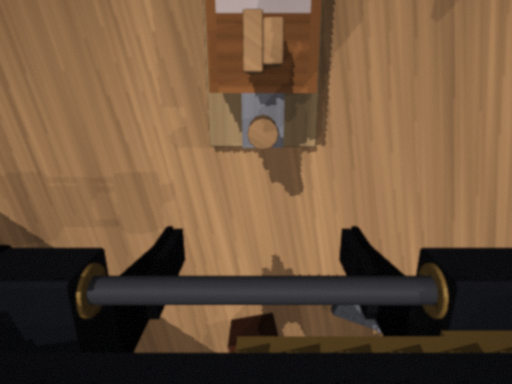

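View pics/s9.png

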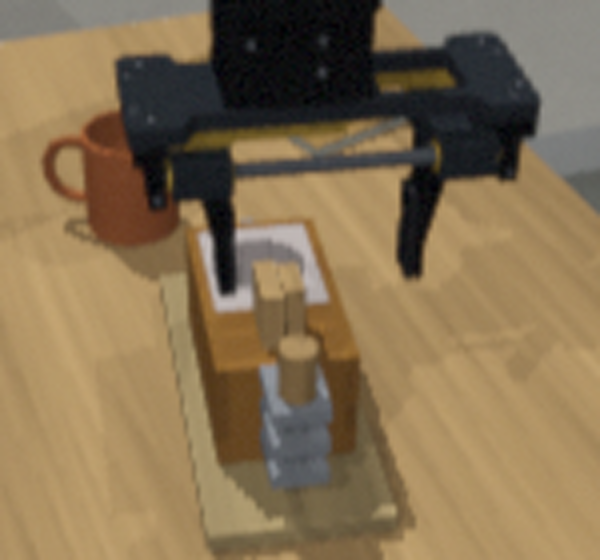

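The pin head at (372,298) in the side crop sits on the top lug with no gap, and the mould is shut (leaf −0.0003 rad). Now to the tabs.

```bash
python3 d.py .5729 -.0245 .2147 -10.8 .5953 .0875 .2147 -10.8 .5953 .0875 .102 -10.8
```

```text
[0.041, -4.569, -0.0] rz 0.0
[0.041, -4.569, 4.508] rz 0.0
```

>>> carry_out(deltas=[[-1,0.04,-2,0,0,0,0],[-1,0.04,-4.57,0,0,0,0],[-1,0.04,-4.57,0,0,0,0],[-1,0.04,-4.57,1.0,0,0,0],[-1,0.04,-4.57,2,0,0,0],[-1,0.04,-4.57,3.2,0,0,0],[-1,0.04,-4.57,4.4,0,0,0],[-1,0.04,-4.57,4.4,0,0,0]])

```text
time: 19.55
position: [0.5915, 0.0882, 0.1003]
tool_rot: [0.996, -0.093, -0.005, 0.0]
ft_force: [0.0, 0.1, -0.2]
grip_width: 0.087
```

```bash
python3 - <<'E'
from h import *
o=get_obs();print(o['time'],o['position'],R.from_quat(o['tool_rot']).as_matrix()[:,[0,2]],o['grip_width'],o['ft_force'])
p,w,i=cloud('side');cv2.imwrite('pics/s10.png',cv2.resize(p[110:250,180:330,::-1],None,fx=4,fy=4,interpolation=cv2.INTER_CUBIC))
o=get_obs();print(o['position'])
E
```

```text
19.55 [0.59153918 0.08817129 0.10025479] [[ 9.82664326e-01 -1.08728306e-02]
 [-1.85083116e-01  2.25296498e-04]
 [-1.07266757e-02 -9.99940864e-01]] 0.08704812312432461 [ 0.00801244  0.06005261 -0.18878001]
[0.59344424 0.08805741 0.10254094]
```

View pics/s10.png

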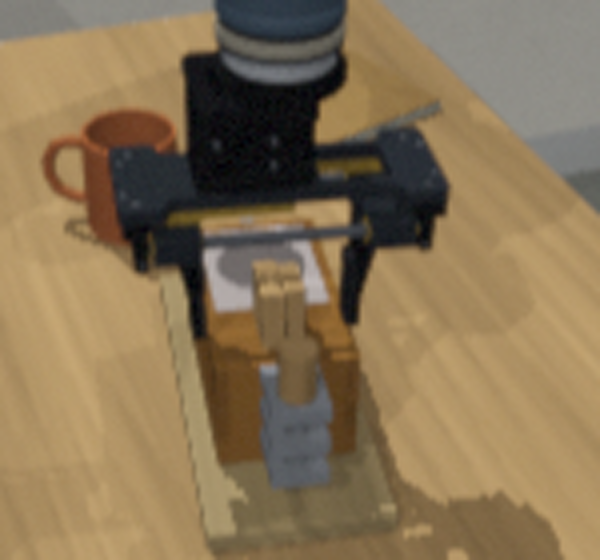

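The fingers straddle both tabs (left finger at (300,198), right at (290,352)). Let it settle, then close.

>>> carry_out(deltas=[[-1,0,0,0,0,0,0],[-1,0,0,0,0,0,0]])

```text
time: 19.8
position: [0.5969, 0.0877, 0.1065]
tool_rot: [0.996, -0.093, 0.002, -0.0]
ft_force: [-0.7, -0.7, 0.6]
grip_width: 0.0869
```

>>> carry_out(deltas=[[-1,0,0,0,0,0,0],[-1,0,0,0,0,0,0]])

```text
time: 20.0
position: [0.5963, 0.0876, 0.1061]
tool_rot: [0.996, -0.093, 0.001, -0.0]
ft_force: [1.1, -0.5, -0.5]
grip_width: 0.0868
```

Correct by −1 mm in x and 3 mm down, and close with a moderate force first.

>>> carry_out(deltas=[[-1,-0.04,0,0.12,0,0,0],[-1,-0.04,0,0.12,0,0,0],[0.2,-0.04,0,0.12,0,0,0],[0.2,-0.04,0,0.12,0,0,0],[0.2,-0.04,0,0.12,0,0,0],[0.2,-0.04,0,0.12,0,0,0],[0.2,-0.04,0,0.12,0,0,0],[0.2,-0.04,0,0.12,0,0,0]], force=20)

```text
time: 20.8
position: [0.5946, 0.0879, 0.1018]
tool_rot: [0.996, -0.093, -0.0, -0.0]
ft_force: [-0.3, -0.7, -0.4]
grip_width: 0.0468
```

>>> carry_out(deltas=[[1,0,0,0,0,0,0],[1,0,0,0,0,0,0],[1,0,0,0,0,0,0],[1,0,0,0,0,0,0],[1,0,0,0,0,0,0]])

```text
time: 21.3
position: [0.595, 0.0878, 0.1018]
tool_rot: [0.996, -0.094, 0.0, -0.0]
ft_force: [1.7, -1.1, -1.9]
grip_width: 0.0282
```

Gripped at 28.2 mm (28 expected) with little side force. Squeeze harder.

>>> carry_out(deltas=[[1,0,0,0,0,0,0],[1,0,0,0,0,0,0],[1,0,0,0,0,0,0],[1,0,0,0,0,0,0],[1,0,0,0,0,0,0]], force=36)

```text
time: 21.8
position: [0.5951, 0.0878, 0.1019]
tool_rot: [0.996, -0.093, 0.001, -0.0]
ft_force: [2.8, -0.2, -1.3]
grip_width: 0.0276
```

```bash
python3 - <<'E'
from h import *
o=get_obs();print(o['time'],o['position'],o['grip_width'],o['ft_force'])
p,w,i=cloud('side','s11f');cv2.imwrite('pics/s11.png',cv2.resize(p[110:250,180:330,::-1],None,fx=4,fy=4,interpolation=cv2.INTER_CUBIC))
p,w,i=cloud('scene','sc11')
E
```

```text
21.8 [0.59505687 0.08776389 0.10186431] 0.02758831308004091 [ 2.75386348 -0.20924425 -1.33356277]
```

View pics/s11.png

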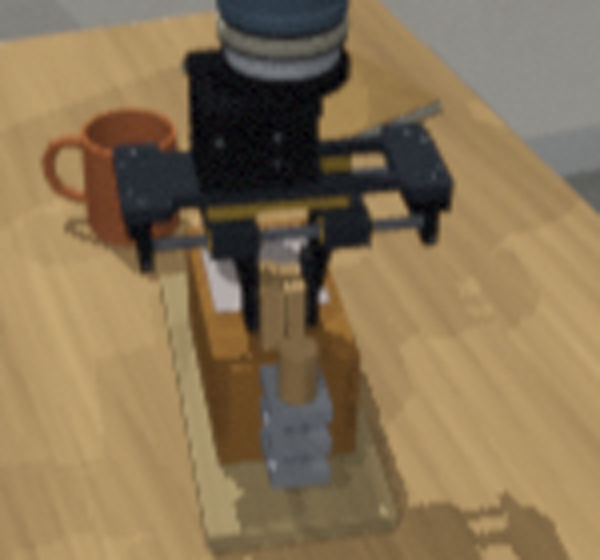

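View pics/sc11.png

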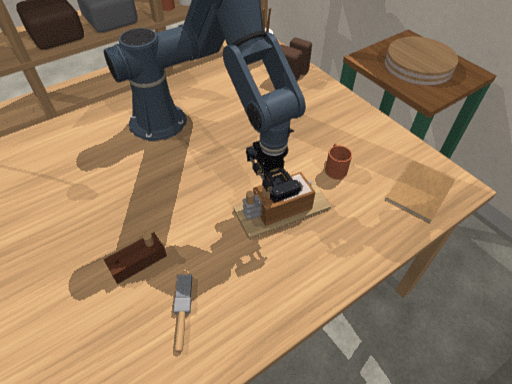

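The fingers hold both tabs at about (290,283) in the crop, and the long pin's head sits on the lug at (370,298). In the scene view the short pin (241,150), mug and brush are unmoved. Handing in while squeezing.

```bash
python3 - <<'E'
from rig import *
print(hand_in())
o=get_obs();print(o['time'],o['grip_width'],o['ft_force'])
E
```

```text
the job is handed in; nothing more can be done
None
the job is handed in; nothing more can be done
```

The mould is shut, the long pin is through all three lugs, and the job was handed in with the gripper still squeezing the two tabs, at about 22 s of the 61 s limit.

- **Mould:** I pushed the leaf by its tab until the stop pushed back with about 8 N. The camera fit after the pin went in put the opening angle at about 0 rad.
- **Long pin:** It slid down with no resistance and touched at the expected height. I pressed it to about 11 N and then let go. The pictures show its head on the top lug, but my depth measurement of the head's height picked up the gripper's fingers, so the height rests on the contact reading and the pictures.
- **Squeeze:** The fingers hold both tabs at 36 N with an opening of about 27.6 mm; the tabs are 28 mm across. The side force on the wrist was about 3 N.
- **Left alone:** The short pin, mug and brush look unmoved in the last scene picture.

No other check failed. The state could not be read again after handing in.

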